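Free-run check of a rotary inspection table

ROBOT

A 6-joint arm with a two-finger parallel gripper is mounted at the origin on the work surface. World frame = base frame: x ahead of the robot, y to its left, z up, the work surface at z = 0. Lengths are in mm, angles in rad, forces in N, time in s.
With the tool pointing down it reaches from about 350 to 875 mm from the base axis. Payload 4.2 kg.
Tool frame: the origin (TCP) lies between the finger pads, 19 mm behind the fingertips; this is the grasp point; z points along the fingers, y is the line along which they close (so a half turn about z gives the same grasp; the last joint's range is limited). The gripper opens to 85 mm and grips with 20 to 120 N. Pads are 22 mm wide; open, the fingers measure 114 mm over their backs; the gripper's body (76 mm by 85 mm) begins 54 mm behind the grasp point. The pads swing forward as they close: fully open they stand 13 mm farther back than shut.
Start: joints at [-0.876, 0.385, 0.008, 0, -1.194, -0.259], TCP at [263.847, -566.555, 250.012] pointing down, gripper open.
Joint ranges: [-3.14, 3.14], [-1.21, 2.06], [-1.07, 1.41], [-3.16, 2.05], [-2.99, -0.16], [-3.1, 3.1]. Speed limits (rad/s): [2.79, 2.79, 3.14, 3.14, 3.14, 3.14].

INTERFACE

Orientations are given as a unit quaternion [x, y, z, w].
In Python, from bench import arm gives the robot as it stands. The module is installed in compiled form; this text tells all that it offers.
- The arm moves only by the tool move_arm, never from a script. Its arguments are lists of equal length, an entry for each row: "fingers": the finger opening in mm, from 0 to 85.4; "travel": the shift along the tool's x, y, z in mm, a list of three; "dr": the turn, a rotation vector about the tool's x, y, z in rad, a list of three. A call has 1 to 10 rows; each row is the pose to reach, as a shift and turn from the pose commanded when the call began, along the tool's axes at that moment; what a row does not reach only later rows make up. A row lasts 1/10 s, in which the tool goes at most 50 mm and 8.59 degrees, less where a joint would pass 70% of its speed; a pose out of reach is approached as far as the arm can. A call with a gripper value outside its range is refused whole. The fingers move at their own pace and stop on an object; the grip force is fixed at half the most. Time passes only in rows, so rows that repeat a pose let the fingers close. It gives the time, the measured TCP pose, the force, the opening and the grip force at its end, in the units of the state.
- arm.read_state(): the state, without advancing time (a new reading comes with each control period).
- arm.get_image(name): name is "side" or "top"; returns the picture (400x640x3 uint8, red, green, blue); there is no depth.
- arm.camera_model(name): a dict with "intrinsics" (3x3 intrinsics, pixels), "k1" (the pictures are not rectified: a ray, as slopes to the right and down, at radius r is drawn at 1 + k1 r^2 times it, then the intrinsics apply), "pose" (4x4, takes a point from camera to world coordinates). Camera axes: x right, y up, looking along -z (the intrinsics and any distortion apply to the point x, -y, -z); pixel columns grow to the right and rows downward; lengths in mm; the calibration is good to about 2 mm. A picture is of the moment at which its call begins. camera_model takes no time and is no camera call.
- arm.job_done(): hands the job in; it is judged then, once.
The state is a dict: "clock": time; "joints": joint angles; "joint_vel": joint speeds; "joint_efforts": joint torques, N m; "position": TCP position; "ee_rot": TCP orientation; "contact_force": force on the tool from outside, world axes, zero at the start; "wrist_torque": the same for the moment, N m; "gripper_width": finger opening in mm; "grasp_force": force on a finger pad.
Only numpy, scipy, OpenCV 4.12 (cv2) and the standard library are available. Lean on these libraries where they do the work, as an engineer would, in place of code of your own. Each camera call takes 0.05 s, during which the arm holds its last target. There are 200 camera calls.

TASK

Check that the rotary table's bearing runs freely: take the upright handle, swing the table up to roughly one turn in six seconds, either way round, and open your fingers so that it coasts on by itself. Go round with it for at least eight seconds, open fingers either side of the handle at mid-height, keeping the handle midway between them and not touching it, ready to catch; then close on the handle, bring the table to a stop, let go and leave it standing still. Leave the scanner, the gauge block case and the pot where they are.

Things in the scene. Friction and masses are not known exactly. Their poses are not given: they have to be found in the camera images.
- base: hand-turned rotary table fixed to the bench: grey cast foot 250 mm across, 70 mm high, under a round aluminium plate 280 mm across, plate top 98 mm above the bench; a steel flanged housing is clamped in its middle (up to 34 mm above the plate, within 92 mm of the axis). Origin: centre of the foot's underside, on the vertical turning axis, z up
- turntable (a joint): plate angle, rad, anticlockwise from above, no limits; 0: handle along the foot's +x. Plate with load and handle: nominally 3.5 kg, 0.031 kg m2 (0.65 to 1.8 times that by hidden draw). Bearing drag 0.001 N m dry plus 0.001 N m per rad/s: from 1 rad/s it slows by 0.04 to 0.1 rad/s each second. Above 2.5 rad/s is too hard
- handle (a point): middle of the crank handle: upright round black sleeve, 30 mm in diameter, 70 mm tall, standing on the plate 100 mm from the turning axis; it spins freely on its own spindle, so fingers may keep their direction as they carry it round. The point is on its axis, halfway up, 145 mm above the bench (sleeve from 110 to 180 mm)
- scanner: bystander: hand-held scanner lying flat, grey body 70 x 210 x 34 mm with three round dark windows on top (39 mm high in all); origin: centre of the underside, long side along y
- gauge_case: bystander: dark wooden gauge block case 110 x 170 x 28 mm with steel blocks showing up to 34 mm; origin: centre of the underside, long side along y
- pot: bystander: white plastic jar 52 mm in diameter, 62 mm tall; origin: centre of the underside

How it is judged:
By the outcome, as a careful person would: the job done as asked, in the order asked, and still so for the second after the job is handed in, with the robot touching nothing.
It also fails if it takes over 64 s, if anything falls off the work surface, if the arm or the gripper's body presses on something with over 40 N, if the wrist force passes 120 N, or if a joint passes its speed limit or range.

## Working session

There is one attempt and no reset: what is moved stays moved. The work goes in short steps, Python scripts to look and compute and a tool call to move; the robot and the scene stay as the last step left them, time stands still between calls to the robot, and variables do not carry over. Pictures are saved under pics/ and viewed, at most 10 in all, crops included, and the job is handed in when it is done.

Besides the shell and the picture viewer there is one more tool, called after "Emit:" as name(argument=value, ...) on one line, values as JSON. move_arm: Moves the arm, as the interface text tells. Its arguments: {"type":"object","properties":{"fingers":{"type":"array","items":{"type":"number"}},"travel":{"type":"array","items":{"type":"array","items":{"type":"number"}}},"dr":{"type":"array","items":{"type":"array","items":{"type":"number"}}}},"required":["fingers","travel","dr"]}

```bash
mkdir -p pics
python3 - <<'E'
from bench import arm
import cv2
for n in("top","side"):
    cv2.imwrite(f"pics/{n}0.png",arm.get_image(n)[:,:,::-1]); m=arm.camera_model(n); print(n,m)
print(arm.read_state())
E
```

```text
top {'intrinsics': array([[483.38464057,   0.        , 321.21707662],
       [  0.        , 483.38464057, 197.12013546],
       [  0.        ,   0.        ,   1.        ]]), 'k1': 0.0036790376190057486, 'pose': array([[ 1.91627664e-02,  9.98734175e-01, -4.65063034e-02,
         4.56513008e+02],
       [-9.99696300e-01,  1.84188441e-02, -1.63723540e-02,
        -1.53001450e+00],
       [-1.54950371e-02,  4.68059190e-02,  9.98783815e-01,
         1.42116932e+03],
       [ 0.00000000e+00,  0.00000000e+00,  0.00000000e+00,
         1.00000000e+00]])}
side {'intrinsics': array([[501.69630989,   0.        , 322.16287475],
       [  0.        , 501.69630989, 205.64732269],
       [  0.        ,   0.        ,   1.        ]]), 'k1': -0.10792824101025403, 'pose': array([[ 9.79432255e-01,  1.01267516e-01, -1.74520339e-01,
         2.43742031e+02],
       [-2.01231504e-01,  5.53586176e-01, -8.08113994e-01,
        -1.27102788e+03],
       [ 1.47763501e-02,  8.26611902e-01,  5.62578371e-01,
         1.01398388e+03],
       [ 0.00000000e+00,  0.00000000e+00,  0.00000000e+00,
         1.00000000e+00]])}
{'clock': 0.1, 'joints': array([-8.76415802e-01,  3.85480699e-01,  6.76676881e-03, -4.03724199e-04,
       -1.19399353e+00, -2.58582166e-01]), 'joint_vel': array([ 0.00082088, -0.00193282,  0.0039936 ,  0.00203497, -0.00134216,
        0.00053425]), 'joint_efforts': array([-8.46505372e-04, -3.93320024e+01,  1.88928115e+01,  4.19792980e+00,
       -2.65820490e-03, -1.01260600e-06]), 'position': array([ 263.63365178, -566.14971787,  249.03662049]), 'ee_rot': array([-2.16106160e-01,  9.76369387e-01,  9.35185175e-04, -2.71544220e-04]), 'contact_force': array([-0.76306242,  0.08521367,  0.15539592]), 'wrist_torque': array([-0.015662  , -0.02545487, -0.01120328]), 'grasp_force': 0.0, 'gripper_width': 85.39159067749422}
```

View pics/top0.png

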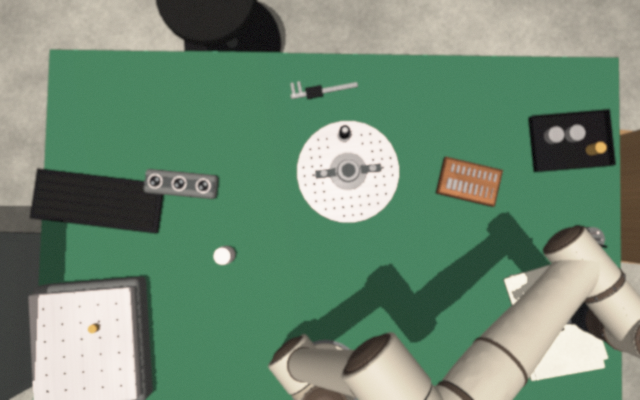

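View pics/side0.png

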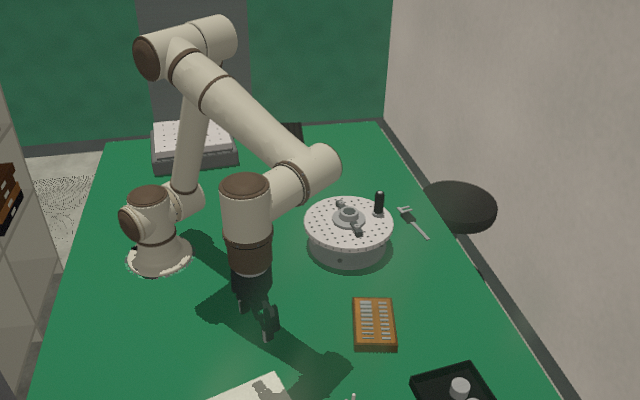

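```bash
cat > h.py <<'E'
from bench import arm
import numpy as np, cv2
from scipy.spatial.transform import Rotation as R
def ray(n,uv):
    m=arm.camera_model(n);K=m["intrinsics"];P=m["pose"]
    d=(np.array(uv,float)-K[:2,2])/[K[0,0],K[1,1]]; s=d.copy()
    for _ in range(20): s=d/(1+m["k1"]*(s@s))
    v=P[:3,:3]@np.array([s[0],-s[1],-1]); return P[:3,3],v
def atz(n,uv,z):
    o,v=ray(n,uv); return o+v*(z-o[2])/v[2]
def proj(n,p):
    m=arm.camera_model(n);K=m["intrinsics"];P=m["pose"]
    c=P[:3,:3].T@(np.array(p,float)-P[:3,3]); s=np.array([c[0],-c[1]])/-c[2]
    s=s*(1+m["k1"]*(s@s)); return K[:2,:2]@s+K[:2,2]
E
python3 - <<'E'
from h import *
im=cv2.imread("pics/top0.png"); hsv=cv2.cvtColor(im,cv2.COLOR_BGR2HSV)
m=((hsv[...,1]<60)&(hsv[...,2]>150)).astype(np.uint8)*255
k=np.zeros_like(m);k[100:240,280:420]=m[100:240,280:420]
c=max(cv2.findContours(k,0,1)[0],key=cv2.contourArea)
e=cv2.fitEllipse(cv2.convexHull(c));print("top plate",e)
print(atz("top",e[0],98), "r",[np.linalg.norm(atz("top",np.array(e[0])+d,98)-atz("top",e[0],98)) for d in([e[1][0]/2,0],[0,e[1][1]/2])])
im2=cv2.imread("pics/side0.png");h2=cv2.cvtColor(im2,cv2.COLOR_BGR2HSV)
# handle dark pixels
for n,i,(x0,x1,y0,y1) in(("top",im,(330,362,120,145)),("side",im2,(370,390,185,220))):
    g=i[y0:y1,x0:x1].max(2)<70; ys,xs=np.nonzero(g); print(n,xs.min()+x0,xs.max()+x0,ys.min()+y0,ys.max()+y0,xs.mean()+x0,ys.mean()+y0)
a=cv2.resize(im[110:230,285:415],None,fx=4,fy=4,interpolation=2);b=cv2.resize(im2[180:280,290:410],None,fx=3,fy=3,interpolation=2)
o=np.zeros((480,900,3),np.uint8)[:, :880];o[:480,:520]=a;o[:300,520:880]=b
cv2.imwrite("pics/c.png",cv2.resize(o,(792,432)))
E
```

```text
top plate ((347.51885986328125, 171.2366943359375), (103.36236572265625, 103.76707458496094), 103.19268035888672)
[590.57390856 -50.67565536  98.        ] r [np.float64(141.51639067076502), np.float64(142.22622563133066)]
top 340 348 131 137 343.85714285714283 134.66666666666666
side 374 383 192 213 378.59550561797755 202.86516853932585
```

View pics/c.png

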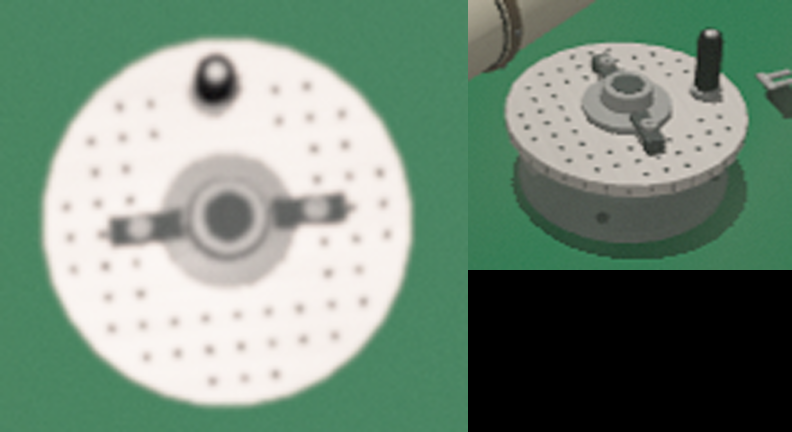

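Run:
```python
from h import *
c=atz("top",(347.5,171.2),98)[:2]
for n,uv,z in(("top",(345,130.3),180),("side",(379.6,192.4),180),("side",(378.8,202.8),145),("side",(378.5,212.8),110)):
    p=atz(n,uv,z);d=p[:2]-c;print(n,p,np.linalg.norm(d),np.arctan2(d[1],d[0]))
e1=atz("top",(285+112/3.6,110+230/3.6),115);e2=atz("top",(285+346/3.6,110+208/3.6),115);d=(e1-e2);print(d,np.arctan2(d[1],d[0])-np.pi/2)
# side plate ellipse center
print("side hub", atz("side",((628-468)/2.7+290,82/2.7+180),132))
s=arm.read_state();M=R.from_quat(s["ee_rot"]).as_matrix();print(M.round(4));print(s["position"])
```

```text
top [688.35136148 -39.35430233 180.        ] 98.32506367449432 0.11485122864281778
side [691.65475599 -33.75477842 180.        ] 102.37972784773847 0.16550858018290474
side [690.28462965 -39.11258948 145.        ] 100.27329692659941 0.11503642257735203
side [690.76495891 -43.68451218 110.        ] 100.33103443478961 0.06920366070673266
[-19.71033999 175.69970258   0.        ] 0.11171490297885578
side hub [594.45555697 -44.55268632 132.        ]
[[-9.066e-01 -4.220e-01 -9.000e-04]
 [-4.220e-01  9.066e-01  1.700e-03]
 [ 1.000e-04  1.900e-03 -1.000e+00]]
[ 263.63365178 -566.14971787  249.03662049]
```

Emit:
move_arm(fingers=[85, 85, 85, 85, 85, 85, 85, 85, 85, 85], travel=[[-20, 10, 1], [-60, 29, 4], [-105, 51, 7], [-150, 74, 10], [-195, 96, 13], [-240, 118, 15], [-285, 140, 18], [-330, 162, 20], [-370, 181, 23], [-400, 196, 25]], dr=[[0, 0, 0], [0, 0, 0], [0, 0, 0], [0, 0, 0], [0, 0, 0], [0, 0, 0], [0, 0, 0], [0, 0, 0], [0, 0, 0], [0, 0, 0]])

```text
clock: 1.1
position: [544.9, -217.5, 224.3]
ee_rot: [-0.217, 0.976, 0.0, -0.0]
contact_force: [0.0, -0.4, 0.2]
gripper_width: 85.1
grasp_force: 0.0
```

Emit:
move_arm(fingers=[85, 85, 85, 85, 85, 85, 85, 85, 85, 85], travel=[[-35, 17, 0], [-75, 37, 0], [-115, 56, 0], [-150, 74, 0], [-180, 88, 0], [-200, 98, 0], [-209, 102.5, 0], [-209, 102.5, 0], [-209, 102.5, 0], [-209, 102.5, 0]], dr=[[0, 0, 0.04], [0, 0, 0.1], [0, 0, 0.16], [0, 0, 0.22], [0, 0, 0.28], [0, 0, 0.34], [0, 0, 0.4], [0, 0, 0.4357], [0, 0, 0.4357], [0, 0, 0.4357]])

```text
clock: 2.1
position: [689.6, -39.0, 224.5]
ee_rot: [-0.0, 1.0, -0.0, -0.0]
contact_force: [0.1, 0.4, -0.1]
gripper_width: 85.1
grasp_force: 0.0
```

Run:
```python
from h import *
s=arm.read_state();print(s["clock"],s["position"],s["joints"].round(3));print(R.from_quat(s["ee_rot"]).as_matrix().round(4))
a=arm.get_image("top")[:,:,::-1];b=arm.get_image("side")[:,:,::-1]
o=np.hstack([cv2.resize(a[90:290,250:450],(400,400)),cv2.resize(b[100:300,260:460],(400,400))])
cv2.imwrite("pics/d.png",o)
```

```text
2.1 [689.647709   -38.97359009 224.52706927] [ 0.177  0.514  0.153 -0.    -1.211 -1.747]
[[-1.e+00 -7.e-04 -1.e-03]
 [-7.e-04  1.e+00 -0.e+00]
 [ 1.e-03 -0.e+00 -1.e+00]]
```

View pics/d.png

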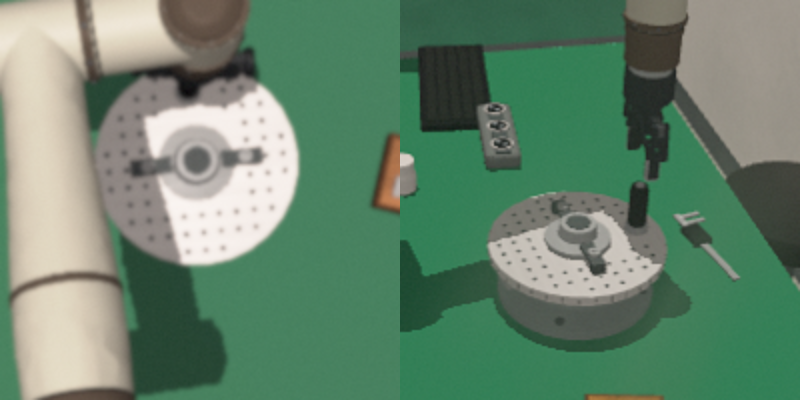

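Emit:
move_arm(fingers=[85, 85, 85, 85, 85, 85, 85, 85, 85, 85], travel=[[0, 0, 6], [0, 0, 16], [0, 0, 28], [0, 0, 40], [0, 0, 52], [0, 0, 63], [0, 0, 72], [0, 0, 79], [0, 0, 83], [0, 0, 83]], dr=[[0, 0, 0], [0, 0, 0], [0, 0, 0], [0, 0, 0], [0, 0, 0], [0, 0, 0], [0, 0, 0], [0, 0, 0], [0, 0, 0], [0, 0, 0]])

```text
clock: 3.2
position: [689.7, -38.9, 141.4]
ee_rot: [-0.0, 1.0, -0.0, -0.0]
contact_force: [-0.6, 0.5, -0.0]
gripper_width: 85.0
grasp_force: 0.0
```

```bash
cat >> h.py <<'E'
C=np.array([590.6,-50.7]); S=2  # px per mm /1
N=300
def rect(n,im,Cx=None):
    Cx=C if Cx is None else Cx
    g=(np.arange(N)-N/2+.5)*(290/N)
    X,Y=np.meshgrid(g,g); m=arm.camera_model(n);K=m["intrinsics"];P=m["pose"]
    p=np.stack([X+Cx[0],Y+Cx[1],0*X+98],-1); c=(p-P[:3,3])@P[:3,:3]
    s=np.stack([c[...,0],-c[...,1]],-1)/-c[...,2:]; s=s*(1+m["k1"]*(s**2).sum(-1,keepdims=True))
    uv=(s*K[0,0]+K[:2,2]).astype(np.float32)
    r=cv2.remap(cv2.cvtColor(im,cv2.COLOR_BGR2GRAY),uv[...,0],uv[...,1],cv2.INTER_CUBIC).astype(np.float32)
    f=np.log(r+20); f=cv2.GaussianBlur(f,(0,0),1.5)-cv2.GaussianBlur(f,(0,0),7); f=np.clip(f,-.12,.05)
    rr=np.hypot(X,Y); f[(rr<60)|(rr>132)]=0; return f
def angle(n,im,pred,win=.35):
    ref=rect("top",cv2.imread("pics/top0.png")); f=rect(n,im)
    a=np.arange(pred-win,pred+win,.01); sc=[]
    for t in a:   # array x=world x, y=world y (ccw = negative cv angle)
        w=cv2.warpAffine(ref,cv2.getRotationMatrix2D((N/2-.5,N/2-.5),-np.degrees(t-0.114),1),(N,N))
        sc.append(max((w*np.roll(f,(i,j),(0,1))).sum() for i in(-2,0,2) for j in(-2,0,2))/np.linalg.norm(f)/np.linalg.norm(ref))
    k=int(np.argmax(sc)); sc=np.array(sc)
    far=sc[np.abs(a-a[k])>.1].max()
    return a[k],sc[k],far
E
python3 - <<'E'
from h import *
print(angle("side",cv2.imread("pics/side0.png"),.2))
print(arm.read_state()["position"])
for n in("top","side"):
    im=np.ascontiguousarray(arm.get_image(n)[:,:,::-1]);cv2.imwrite(f"pics/{n}1.png",im);print(n,angle(n,im,.2))
E
```

```text
(np.float64(0.12000000000000027), np.float32(0.4558134), np.float32(0.10675949))
[689.74063254 -38.88127262 141.39725237]
top (np.float64(0.11000000000000026), np.float32(0.62999696), np.float32(0.10799703))
side (np.float64(0.11000000000000026), np.float32(0.3319327), np.float32(0.100303575))
```

Emit:
move_arm(fingers=[20, 20, 20, 20, 20, 20, 20, 20], travel=[[0, 0, 0], [0, 0, 0], [0, 0, 0], [0, 0, 0], [0, 0, 0], [0, 0, 0], [0, 0, 0], [0, 0, 0]], dr=[[0, 0, 0], [0, 0, 0], [0, 0, 0], [0, 0, 0], [0, 0, 0], [0, 0, 0], [0, 0, 0], [0, 0, 0]])

```text
clock: 4.1
position: [690.1, -38.9, 142.5]
ee_rot: [-0.0, 1.0, -0.0, 0.0]
contact_force: [-0.9, 0.5, 3.7]
gripper_width: 28.2
grasp_force: 60.1
```

Run:
```python
from h import *
s=arm.read_state();print(s["position"],s["contact_force"],s["gripper_width"],s["wrist_torque"])
for n in("top","side"):
    im=np.ascontiguousarray(arm.get_image(n)[:,:,::-1]);print(n,angle(n,im,.2))
```

```text
[690.05613148 -38.92995402 142.5148625 ] [-0.90307767  0.50666272  3.74851997] 28.1820648043257 [ 0.03526587  0.32408469 -0.0297429 ]
top (np.float64(0.11000000000000026), np.float32(0.6403613), np.float32(0.10477014))
side (np.float64(0.11000000000000026), np.float32(0.35943103), np.float32(0.120866254))
```

```bash
cat > g.py <<'E'
import numpy as np, json
def rows(th,cmd,C=(590.6,-50.7),r=100.0):
    th=np.asarray(th); x=C[0]+r*np.cos(th)-cmd[0]; y=C[1]+r*np.sin(th)-cmd[1]
    t=np.round(np.stack([-x,y,0*x],1),1); print(t.tolist())
    e=[round(cmd[0]-t[-1,0],2),round(cmd[1]+t[-1,1],2)]; print("end cmd",e,"theta",th[-1]); return e
E
python3 - <<'E'
from g import *
a=.55;t=np.arange(1,21)*.1;th=.117+.5*a*t**2
e=rows(th[:10],[689.9,-39.0]); rows(th[10:],e)
E
```

```text
[[0.0, 0.2, -0.0], [0.1, 1.1, -0.0], [0.3, 2.4, -0.0], [0.6, 4.3, -0.0], [1.0, 6.8, -0.0], [1.6, 9.7, -0.0], [2.5, 13.2, -0.0], [3.6, 17.2, -0.0], [5.0, 21.6, -0.0], [6.9, 26.5, -0.0]]
end cmd [np.float64(683.0), np.float64(-12.5)] theta 0.392
[[2.3, 5.3, -0.0], [5.3, 10.9, -0.0], [8.8, 16.7, -0.0], [13.2, 22.8, -0.0], [18.3, 28.9, -0.0], [24.3, 35.0, -0.0], [31.2, 40.9, -0.0], [39.0, 46.4, -0.0], [47.9, 51.4, -0.0], [57.8, 55.6, -0.0]]
end cmd [np.float64(625.2), np.float64(43.1)] theta 1.217
```

Emit:
move_arm(fingers=[20, 20, 20, 20, 20, 20, 20, 20, 20, 20], travel=[[0, 0.2, 0], [0.1, 1.1, 0], [0.3, 2.4, 0], [0.6, 4.3, 0], [1, 6.8, 0], [1.6, 9.7, 0], [2.5, 13.2, 0], [3.6, 17.2, 0], [5, 21.6, 0], [6.9, 26.5, 0]], dr=[[0, 0, 0], [0, 0, 0], [0, 0, 0], [0, 0, 0], [0, 0, 0], [0, 0, 0], [0, 0, 0], [0, 0, 0], [0, 0, 0], [0, 0, 0]])

```text
clock: 5.2
position: [683.0, -12.4, 142.5]
ee_rot: [-0.0, 1.0, -0.0, 0.0]
contact_force: [-1.8, 0.0, 5.5]
gripper_width: 28.5
grasp_force: 60.4
```

Run:
```python
from h import *
s=arm.read_state();p=s["position"];print(s["clock"],p,np.arctan2(*(p[:2]-C)[::-1]),s["contact_force"],s["gripper_width"])
```

```text
5.2 [683.03020569 -12.39744301 142.51467738] 0.3928534019852575 [-1.75414539  0.04675338  5.544743  ] 28.45885568964655
```

Emit:
move_arm(fingers=[20, 20, 20, 20, 20, 20, 20, 20, 20, 20], travel=[[2.3, 5.3, 0], [5.3, 10.9, 0], [8.8, 16.7, 0], [13.2, 22.8, 0], [18.3, 28.9, 0], [24.3, 35, 0], [31.2, 40.9, 0], [39, 46.4, 0], [47.9, 51.4, 0], [57.8, 55.6, 0]], dr=[[0, 0, 0], [0, 0, 0], [0, 0, 0], [0, 0, 0], [0, 0, 0], [0, 0, 0], [0, 0, 0], [0, 0, 0], [0, 0, 0], [0, 0, 0]])

```text
clock: 6.2
position: [625.1, 42.9, 142.5]
ee_rot: [-0.0, 1.0, -0.0, 0.0]
contact_force: [-0.3, -3.1, 5.5]
gripper_width: 28.6
grasp_force: 60.4
```

Run:
```python
from h import *
s=arm.read_state();p=s["position"];print(s["clock"],p,np.arctan2(*(p[:2]-C)[::-1]),s["contact_force"],s["gripper_width"],s["joints"].round(2))
from g import rows
t=np.arange(1,11)*.1;e=rows(1.217+1.08*t,[625.2,43.1]);rows(2.297+1.08*t,e)
```

```text
6.2 [625.11983604  42.89903401 142.46603816] 1.2174675035064961 [-0.26618736 -3.07917036  5.50649705] 28.64852762045127 [ 0.33  0.48 -0.13  0.   -0.96 -1.9 ]
[[10.3, 3.2, -0.0], [20.9, 5.3, -0.0], [31.6, 6.2, -0.0], [42.4, 5.9, -0.0], [53.1, 4.5, -0.0], [63.6, 1.9, -0.0], [73.7, -1.8, -0.0], [83.4, -6.5, -0.0], [92.6, -12.3, -0.0], [101.0, -19.0, -0.0]]
end cmd [np.float64(524.2), np.float64(24.1)] theta 2.297
[[7.7, -7.6, -0.0], [14.5, -16.0, -0.0], [20.4, -25.1, -0.0], [25.2, -34.7, -0.0], [29.0, -44.8, -0.0], [31.7, -55.3, -0.0], [33.2, -66.0, -0.0], [33.6, -76.7, -0.0], [32.8, -87.5, -0.0], [30.8, -98.1, -0.0]]
end cmd [np.float64(493.4), np.float64(-74.0)] theta 3.3770000000000002
```

Emit:
move_arm(fingers=[20, 20, 20, 20, 20, 20, 20, 20, 20, 20], travel=[[10.3, 3.2, 0], [20.9, 5.3, 0], [31.6, 6.2, 0], [42.4, 5.9, 0], [53.1, 4.5, 0], [63.6, 1.9, 0], [73.7, -1.8, 0], [83.4, -6.5, 0], [92.6, -12.3, 0], [101, -19, 0]], dr=[[0, 0, 0], [0, 0, 0], [0, 0, 0], [0, 0, 0], [0, 0, 0], [0, 0, 0], [0, 0, 0], [0, 0, 0], [0, 0, 0], [0, 0, 0]])

```text
clock: 7.2
position: [524.4, 23.9, 142.4]
ee_rot: [-0.0, 1.0, 0.0, 0.001]
contact_force: [4.5, -4.6, 4.5]
gripper_width: 28.9
grasp_force: 60.3
```

Run:
```python
from h import *
s=arm.read_state();p=s["position"];print(s["clock"],p,np.arctan2(*(p[:2]-C)[::-1]),s["contact_force"],s["gripper_width"],s["joints"].round(2))
```

```text
7.2 [524.43582026  23.90045535 142.4041391 ] 2.296334307333387 [ 4.48542809 -4.61082959  4.50384673] 28.93873919443508 [ 0.36  0.32 -0.39  0.   -0.86 -1.93]
```

Emit:
move_arm(fingers=[20, 20, 20, 20, 20, 20, 20, 20, 20, 20], travel=[[7.7, -7.6, 0], [14.5, -16, 0], [20.4, -25.1, 0], [25.2, -34.7, 0], [29, -44.8, 0], [31.7, -55.3, 0], [33.2, -66, 0], [33.6, -76.7, 0], [32.8, -87.5, 0], [30.8, -98.1, 0]], dr=[[0, 0, 0], [0, 0, 0], [0, 0, 0], [0, 0, 0], [0, 0, 0], [0, 0, 0], [0, 0, 0], [0, 0, 0], [0, 0, 0], [0, 0, 0]])

```text
clock: 8.2
position: [493.4, -73.9, 142.4]
ee_rot: [-0.0, 1.0, 0.001, 0.0]
contact_force: [1.0, 1.3, 7.6]
gripper_width: 28.9
grasp_force: 60.6
```

Run:
```python
from h import *
s=arm.read_state();p=s["position"];print(s["clock"],p,np.arctan2(*(p[:2]-C)[::-1])+2*np.pi,s["contact_force"],s["gripper_width"],s["joints"].round(2))
from g import rows
t=np.arange(1,11)*.1;e=rows(3.377+1.08*t,[493.4,-74]);rows(4.457+1.07*t,e)
```

```text
8.2 [493.39900597 -73.94699409 142.39882809] 3.3763471668205605 [0.99363508 1.3227167  7.58328013] 28.883480194492186 [ 0.18  0.28 -0.45 -0.   -0.84 -1.75]
[[-3.0, -10.4, 0.0], [-7.2, -20.3, 0.0], [-12.4, -29.8, 0.0], [-18.7, -38.6, 0.0], [-25.8, -46.7, 0.0], [-33.7, -54.0, 0.0], [-42.4, -60.4, 0.0], [-51.8, -65.8, 0.0], [-61.7, -70.2, 0.0], [-71.9, -73.5, 0.0]]
end cmd [np.float64(565.3), np.float64(-147.5)] theta 4.457
[[-10.5, -2.1, 0.0], [-21.2, -3.1, 0.0], [-31.9, -3.0, 0.0], [-42.5, -1.7, 0.0], [-52.9, 0.7, 0.0], [-63.0, 4.2, 0.0], [-72.7, 8.7, 0.0], [-81.8, 14.3, 0.0], [-90.3, 20.8, 0.0], [-98.0, 28.2, 0.0]]
end cmd [np.float64(663.3), np.float64(-119.3)] theta 5.527
```

Emit:
move_arm(fingers=[20, 20, 20, 20, 20, 20, 20, 20, 20, 20], travel=[[-3, -10.4, 0], [-7.2, -20.3, 0], [-12.4, -29.8, 0], [-18.7, -38.6, 0], [-25.8, -46.7, 0], [-33.7, -54, 0], [-42.4, -60.4, 0], [-51.8, -65.8, 0], [-61.7, -70.2, 0], [-71.9, -73.5, 0]], dr=[[0, 0, 0], [0, 0, 0], [0, 0, 0], [0, 0, 0], [0, 0, 0], [0, 0, 0], [0, 0, 0], [0, 0, 0], [0, 0, 0], [0, 0, 0]])

```text
clock: 9.2
position: [565.0, -147.7, 142.4]
ee_rot: [0.0, 1.0, 0.0, -0.0]
contact_force: [0.5, 0.1, 7.7]
gripper_width: 29.0
grasp_force: 60.7
```

Emit:
move_arm(fingers=[85, 85, 85, 85, 85, 85, 85, 85, 85, 85], travel=[[-10.5, -2.1, 0], [-21.2, -3.1, 0], [-31.9, -3, 0], [-42.5, -1.7, 0], [-52.9, 0.7, 0], [-63, 4.2, 0], [-72.7, 8.7, 0], [-81.8, 14.3, 0], [-90.3, 20.8, 0], [-98, 28.2, 0]], dr=[[0, 0, 0], [0, 0, 0], [0, 0, 0], [0, 0, 0], [0, 0, 0], [0, 0, 0], [0, 0, 0], [0, 0, 0], [0, 0, 0], [0, 0, 0]])

```text
clock: 10.2
position: [664.0, -118.5, 142.0]
ee_rot: [-0.0, 1.0, 0.0, 0.0]
contact_force: [-0.5, 0.1, -0.4]
gripper_width: 85.1
grasp_force: 0.0
```

```bash
cat > look.py <<'E'
from h import *
import sys
pred=float(sys.argv[1]); n=sys.argv[2]
s=arm.read_state();p=s["position"];k=round((pred-np.arctan2(*(p[:2]-C)[::-1]))/2/np.pi)*2*np.pi
print(s["clock"],"tcp th",np.arctan2(*(p[:2]-C)[::-1])+k,"r",np.hypot(*(p[:2]-C)),s["gripper_width"],s["contact_force"].round(1))
im=np.ascontiguousarray(arm.get_image(n)[:,:,::-1]);cv2.imwrite(f"pics/{n}_{s['clock']:.2f}.png",im)
print(n,"table",angle(n,im,pred),"clock after",arm.read_state()["clock"])
E
python3 look.py 5.5 top
```

```text
10.2 tcp th 5.537331532151262 r 99.95544815939607 85.14100621218482 [-0.5  0.1 -0.4]
top table (np.float64(5.449999999999994), np.float32(0.4197976), np.float32(0.12153136)) clock after 10.25
```

Run:
```python
from g import *
t=.05+np.arange(1,7)*.1;rows(5.455+.99*t-.03*t*t,[663.3,-119.3])
```

```text
[[-5.0, 5.7, 0.0], [-10.8, 13.6, 0.0], [-15.8, 21.9, 0.0], [-19.8, 30.7, 0.0], [-23.0, 39.7, 0.0], [-25.4, 49.0, 0.0]]
end cmd [np.float64(688.7), np.float64(-70.3)] theta 6.085825000000001
```

Emit:
move_arm(fingers=[85, 85, 85, 85, 85, 85], travel=[[-5, 5.7, 0], [-10.8, 13.6, 0], [-15.8, 21.9, 0], [-19.8, 30.7, 0], [-23, 39.7, 0], [-25.4, 49, 0]], dr=[[0, 0, 0], [0, 0, 0], [0, 0, 0], [0, 0, 0], [0, 0, 0], [0, 0, 0]])

```text
clock: 10.85
position: [688.9, -69.3, 142.0]
ee_rot: [-0.0, 1.0, 0.0, -0.0]
contact_force: [0.1, -0.9, -0.5]
gripper_width: 85.2
grasp_force: 0.0
```

```bash
python3 look.py 6.08 top; python3 look.py 6.13 side
```

```text
10.85 tcp th 6.095829972691932 r 100.07772731737698 85.21048841957338 [ 0.1 -0.9 -0.5]
top table (np.float64(6.069999999999993), np.float32(0.60842216), np.float32(0.1113928)) clock after 10.9
10.9 tcp th 6.110002692141201 r 100.21456901138701 85.41197633521014 [ 0.7  0.8 -0.3]
side table (np.float64(6.109999999999993), np.float32(0.30712122), np.float32(0.11154959)) clock after 10.95
```

Run:
```python
from g import *
t=.1+np.arange(1,11)*.1;rows(6.075+.93*t-.032*t*t,[688.7,-70.3])
```

```text
[[-1.9, 17.3, 0.0], [-1.7, 26.4, 0.0], [-0.6, 35.4, 0.0], [1.2, 44.2, -0.0], [3.8, 52.8, -0.0], [7.1, 61.0, -0.0], [11.1, 68.9, -0.0], [15.7, 76.3, -0.0], [21.0, 83.2, -0.0], [26.7, 89.6, -0.0]]
end cmd [np.float64(662.0), np.float64(19.3)] theta 7.059280000000001
```

Emit:
move_arm(fingers=[85, 85, 85, 85, 85, 85, 85, 85, 85, 85], travel=[[-1.8, 15, 0], [-1.7, 26, 0], [-0.6, 35.4, 0], [1.2, 44.2, 0], [3.8, 52.8, 0], [7.1, 61, 0], [11.1, 68.9, 0], [15.7, 76.3, 0], [21, 83.2, 0], [26.7, 89.6, 0]], dr=[[0, 0, 0], [0, 0, 0], [0, 0, 0], [0, 0, 0], [0, 0, 0], [0, 0, 0], [0, 0, 0], [0, 0, 0], [0, 0, 0], [0, 0, 0]])

```text
clock: 11.95
position: [661.5, 20.0, 142.0]
ee_rot: [-0.0, 1.0, 0.0, -0.0]
contact_force: [0.5, -0.5, 0.1]
gripper_width: 84.8
grasp_force: 0.0
```

```bash
python3 look.py 7.06 top
```

```text
11.95 tcp th 7.066983486699782 r 100.095369747721 84.8208890138833 [ 0.5 -0.5  0.1]
top table (np.float64(7.049999999999993), np.float32(0.54790276), np.float32(0.114412256)) clock after 12.0
```

Run:
```python
from g import *
t=.05+np.arange(1,11)*.1;rows(7.055+.86*t-.029*t*t,[662.0,19.3])
```

```text
[[9.3, 8.3, -0.0], [16.1, 13.3, -0.0], [23.3, 17.7, -0.0], [30.8, 21.4, -0.0], [38.5, 24.4, -0.0], [46.4, 26.8, -0.0], [54.5, 28.6, -0.0], [62.5, 29.6, -0.0], [70.6, 30.0, -0.0], [78.6, 29.7, -0.0]]
end cmd [np.float64(583.4), np.float64(49.0)] theta 7.9260275
```

Emit:
move_arm(fingers=[85, 85, 85, 85, 85, 85, 85, 85, 85, 85], travel=[[8.8, 8, 0], [16.1, 13.3, 0], [23.3, 17.7, 0], [30.8, 21.4, 0], [38.5, 24.4, 0], [46.4, 26.8, 0], [54.5, 28.6, 0], [62.5, 29.6, 0], [70.6, 30, 0], [78.6, 29.7, 0]], dr=[[0, 0, 0], [0, 0, 0], [0, 0, 0], [0, 0, 0], [0, 0, 0], [0, 0, 0], [0, 0, 0], [0, 0, 0], [0, 0, 0], [0, 0, 0]])

```text
clock: 13.0
position: [582.7, 49.1, 142.0]
ee_rot: [-0.0, 1.0, -0.0, 0.0]
contact_force: [0.1, -0.3, -0.3]
gripper_width: 84.9
grasp_force: 0.0
```

```bash
python3 look.py 7.92 top
```

```text
13.0 tcp th 7.93284450159055 r 100.08550899737482 84.9199290741914 [ 0.1 -0.3 -0.3]
top table (np.float64(7.909999999999993), np.float32(0.56903934), np.float32(0.1170748)) clock after 13.05
```

Run:
```python
from g import *
t=.05+np.arange(1,11)*.1;rows(7.917+.79*t-.029*t*t,[583.4,49.0])
```

```text
[[10.8, -1.3, -0.0], [18.4, -3.0, -0.0], [25.8, -5.3, -0.0], [32.9, -8.1, -0.0], [39.8, -11.4, -0.0], [46.3, -15.2, -0.0], [52.5, -19.4, -0.0], [58.3, -24.1, -0.0], [63.6, -29.1, -0.0], [68.6, -34.5, -0.0]]
end cmd [np.float64(514.8), np.float64(14.5)] theta 8.714527499999999
```

Emit:
move_arm(fingers=[85, 85, 85, 85, 85, 85, 85, 85, 85, 85], travel=[[10, -1.2, 0], [18.4, -3, 0], [25.8, -5.3, 0], [32.9, -8.1, 0], [39.8, -11.4, 0], [46.3, -15.2, 0], [52.5, -19.4, 0], [58.3, -24.1, 0], [63.6, -29.1, 0], [68.6, -34.5, 0]], dr=[[0, 0, 0], [0, 0, 0], [0, 0, 0], [0, 0, 0], [0, 0, 0], [0, 0, 0], [0, 0, 0], [0, 0, 0], [0, 0, 0], [0, 0, 0]])

```text
clock: 14.05
position: [514.4, 14.2, 142.0]
ee_rot: [-0.0, 1.0, 0.0, 0.0]
contact_force: [0.2, 0.3, -0.0]
gripper_width: 85.2
grasp_force: 0.0
```

```bash
python3 look.py 8.71 top; python3 look.py 8.74 side
```

```text
14.05 tcp th 8.719503052016956 r 100.06807909530228 85.23987625822295 [ 0.2  0.3 -0. ]
top table (np.float64(8.699999999999994), np.float32(0.5365691), np.float32(0.10946625)) clock after 14.1
14.1 tcp th 8.730405964849275 r 100.38288931936184 85.1109271130748 [-1.2 -0.1  0.2]
side table (np.float64(8.739999999999993), np.float32(0.42612553), np.float32(0.09993453)) clock after 14.15
```

Run:
```python
from g import *
t=.1+np.arange(1,11)*.1;rows(8.705+.725*t-.027*t*t,[514.8,14.5])
```

```text
[[8.1, -10.7, -0.0], [11.7, -16.8, -0.0], [14.9, -23.1, -0.0], [17.6, -29.6, -0.0], [19.9, -36.2, -0.0], [21.7, -42.8, -0.0], [23.0, -49.6, -0.0], [23.8, -56.3, -0.0], [24.2, -63.0, -0.0], [24.1, -69.7, -0.0]]
end cmd [np.float64(490.7), np.float64(-55.2)] theta 9.46983
```

Emit:
move_arm(fingers=[85, 85, 85, 85, 85, 85, 85, 85, 85, 85], travel=[[7, -9.3, 0], [11.7, -16.8, 0], [14.9, -23.1, 0], [17.6, -29.6, 0], [19.9, -36.2, 0], [21.7, -42.8, 0], [23, -49.6, 0], [23.8, -56.3, 0], [24.2, -63, 0], [24.1, -69.7, 0]], dr=[[0, 0, 0], [0, 0, 0], [0, 0, 0], [0, 0, 0], [0, 0, 0], [0, 0, 0], [0, 0, 0], [0, 0, 0], [0, 0, 0], [0, 0, 0]])

```text
clock: 15.15
position: [490.8, -55.7, 142.0]
ee_rot: [-0.0, 1.0, 0.0, 0.0]
contact_force: [-0.1, -0.4, -0.2]
gripper_width: 85.0
grasp_force: 0.0
```

```bash
python3 look.py 9.46 top
```

```text
15.15 tcp th 9.474472988878908 r 99.97274314179163 85.0003540650589 [-0.1 -0.4 -0.2]
top table (np.float64(9.449999999999994), np.float32(0.52138394), np.float32(0.11948224)) clock after 15.2
```

Run:
```python
from g import *
t=.05+np.arange(1,11)*.1;rows(9.457+.655*t-.026*t*t,[490.7,-55.2])
```

```text
[[-0.7, -8.5, 0.0], [-1.8, -14.8, 0.0], [-3.2, -21.0, 0.0], [-5.0, -27.1, 0.0], [-7.2, -33.0, 0.0], [-9.7, -38.7, 0.0], [-12.6, -44.2, 0.0], [-15.7, -49.5, 0.0], [-19.2, -54.5, 0.0], [-22.9, -59.3, 0.0]]
end cmd [np.float64(513.6), np.float64(-114.5)] theta 10.116085
```

Emit:
move_arm(fingers=[85, 85, 85, 85, 85, 85, 85, 85, 85, 85], travel=[[-0.7, -8, 0], [-1.8, -14.8, 0], [-3.2, -21, 0], [-5, -27.1, 0], [-7.2, -33, 0], [-9.7, -38.7, 0], [-12.6, -44.2, 0], [-15.7, -49.5, 0], [-19.2, -54.5, 0], [-22.9, -59.3, 0]], dr=[[0, 0, 0], [0, 0, 0], [0, 0, 0], [0, 0, 0], [0, 0, 0], [0, 0, 0], [0, 0, 0], [0, 0, 0], [0, 0, 0], [0, 0, 0]])

```text
clock: 16.2
position: [514.0, -114.8, 142.0]
ee_rot: [-0.0, 1.0, -0.0, 0.0]
contact_force: [-0.5, -0.7, -0.1]
gripper_width: 85.2
grasp_force: 0.0
```

```bash
python3 look.py 10.11 top
```

```text
16.2 tcp th 10.121382509917098 r 99.92197532413779 85.17292534596395 [-0.5 -0.7 -0.1]
top table (np.float64(10.109999999999992), np.float32(0.3508358), np.float32(0.09971276)) clock after 16.25
```

Run:
```python
from g import *
t=.05+np.arange(1,11)*.1;rows(10.112+.598*t-.025*t*t,[513.6,-114.5])
```

```text
[[-5.7, -6.3, 0.0], [-9.9, -10.3, 0.0], [-14.3, -14.1, 0.0], [-18.9, -17.6, 0.0], [-23.7, -20.8, 0.0], [-28.6, -23.7, 0.0], [-33.6, -26.3, 0.0], [-38.7, -28.6, 0.0], [-43.8, -30.5, 0.0], [-49.1, -32.2, 0.0]]
end cmd [np.float64(562.7), np.float64(-146.7)] theta 10.7123375
```

Emit:
move_arm(fingers=[85, 85, 85, 85, 85, 85, 85, 85, 85, 85], travel=[[-5.5, -6, 0], [-9.9, -10.3, 0], [-14.3, -14.1, 0], [-18.9, -17.6, 0], [-23.7, -20.8, 0], [-28.6, -23.7, 0], [-33.6, -26.3, 0], [-38.7, -28.6, 0], [-43.8, -30.5, 0], [-49.1, -32.2, 0]], dr=[[0, 0, 0], [0, 0, 0], [0, 0, 0], [0, 0, 0], [0, 0, 0], [0, 0, 0], [0, 0, 0], [0, 0, 0], [0, 0, 0], [0, 0, 0]])

```text
clock: 17.25
position: [563.2, -146.7, 142.0]
ee_rot: [-0.0, 1.0, 0.0, -0.0]
contact_force: [-0.9, -0.4, -0.0]
gripper_width: 85.1
grasp_force: 0.0
```

```bash
python3 look.py 10.71 top
```

```text
17.25 tcp th 10.717138159984035 r 99.86850413681327 85.07212214029694 [-0.9 -0.4 -0. ]
top table (np.float64(10.689999999999994), np.float32(0.3608083), np.float32(0.12230709)) clock after 17.3
```

Run:
```python
from g import *
t=.05+np.arange(1,11)*.1;rows(10.70+.54*t-.025*t*t,[562.7,-146.7])
```

```text
[[-6.6, -1.7, 0.0], [-11.8, -2.7, 0.0], [-17.0, -3.4, 0.0], [-22.1, -3.8, 0.0], [-27.3, -4.0, 0.0], [-32.4, -3.9, 0.0], [-37.4, -3.5, 0.0], [-42.4, -2.9, 0.0], [-47.3, -2.1, 0.0], [-52.0, -1.0, 0.0]]
end cmd [np.float64(614.7), np.float64(-147.7)] theta 11.2394375
```

Emit:
move_arm(fingers=[85, 85, 85, 85, 85, 85, 85, 85, 85, 85], travel=[[-6.4, -1.6, 0], [-11.8, -2.7, 0], [-17, -3.4, 0], [-22.1, -3.8, 0], [-27.3, -4, 0], [-32.4, -3.9, 0], [-37.4, -3.5, 0], [-42.4, -2.9, 0], [-47.3, -2.1, 0], [-52, -1, 0]], dr=[[0, 0, 0], [0, 0, 0], [0, 0, 0], [0, 0, 0], [0, 0, 0], [0, 0, 0], [0, 0, 0], [0, 0, 0], [0, 0, 0], [0, 0, 0]])

```text
clock: 18.3
position: [615.1, -147.5, 142.0]
ee_rot: [-0.0, 1.0, -0.0, -0.0]
contact_force: [-0.1, -0.8, -0.2]
gripper_width: 85.0
grasp_force: 0.0
```

```bash
python3 look.py 11.24 top;python3 look.py 11.26 side
```

```text
18.3 tcp th 11.243716415422666 r 99.8595115105771 84.95547321248644 [-0.1 -0.8 -0.2]
top table (np.float64(11.179999999999994), np.float32(0.25893155), np.float32(0.1261145)) clock after 18.35
18.35 tcp th 11.251372353741598 r 99.9165895880153 84.65015395645818 [ 0.8 -0.3  0.2]
side table (np.float64(11.219999999999994), np.float32(0.20444477), np.float32(0.12033799)) clock after 18.4
```

Run:
```python
from g import *
t=.1+np.arange(1,11)*.1;rows(11.197+.48*t-.022*t*t,[614.7,-147.7])
```

```text
[[-5.1, 1.4, 0.0], [-9.6, 2.8, 0.0], [-13.9, 4.5, 0.0], [-18.1, 6.4, 0.0], [-22.2, 8.4, 0.0], [-26.2, 10.6, 0.0], [-30.0, 12.9, 0.0], [-33.6, 15.4, 0.0], [-37.2, 18.0, 0.0], [-40.5, 20.7, 0.0]]
end cmd [np.float64(655.2), np.float64(-127.0)] theta 11.69838
```

Emit:
move_arm(fingers=[85, 85, 85, 85, 85, 85, 85, 85, 85, 85], travel=[[-4.8, 1.3, 0], [-9.6, 2.8, 0], [-13.9, 4.5, 0], [-18.1, 6.4, 0], [-22.2, 8.4, 0], [-26.2, 10.6, 0], [-30, 12.9, 0], [-33.6, 15.4, 0], [-37.2, 18, 0], [-40.5, 20.7, 0]], dr=[[0, 0, 0], [0, 0, 0], [0, 0, 0], [0, 0, 0], [0, 0, 0], [0, 0, 0], [0, 0, 0], [0, 0, 0], [0, 0, 0], [0, 0, 0]])

```text
clock: 19.4
position: [655.5, -126.6, 142.0]
ee_rot: [-0.0, 1.0, -0.0, -0.0]
contact_force: [-1.0, 1.0, -0.9]
gripper_width: 85.1
grasp_force: 0.0
```

```bash
python3 look.py 11.69 top
```

```text
19.4 tcp th 11.702771551625117 r 99.907469889169 85.11157166705298 [-1.   1.  -0.9]
top table (np.float64(11.699999999999992), np.float32(0.36198086), np.float32(0.113065)) clock after 19.45
```

Run:
```python
from g import *
t=.05+np.arange(1,11)*.1;th=11.70+.425*t-.022*t*t;e=rows(th,[655.2,-127.0])
w=.425-.044*1.05;t=np.arange(1,11)*.1;T=1.6;t=np.r_[t,1.1,1.2,1.3,1.4,1.5,1.6]
th2=th[-1]+w*(t-t*t/2/T); e=rows(th2[:10],e);rows(th2[10:],e)
```

```text
[[-4.8, 4.3, 0.0], [-7.8, 7.3, 0.0], [-10.6, 10.3, 0.0], [-13.2, 13.5, 0.0], [-15.7, 16.6, 0.0], [-18.0, 19.9, 0.0], [-20.1, 23.2, 0.0], [-22.1, 26.5, 0.0], [-24.0, 29.9, 0.0], [-25.7, 33.3, 0.0]]
end cmd [np.float64(680.9), np.float64(-93.7)] theta 12.121994999999998
[[-1.5, 3.4, 0.0], [-2.8, 6.5, 0.0], [-3.9, 9.5, 0.0], [-4.9, 12.3, 0.0], [-5.7, 14.9, 0.0], [-6.3, 17.3, 0.0], [-6.9, 19.5, 0.0], [-7.4, 21.5, 0.0], [-7.7, 23.2, 0.0], [-8.0, 24.7, 0.0]]
end cmd [np.float64(688.9), np.float64(-69.0)] theta 12.382419999999998
[[-0.2, 1.3, 0.0], [-0.4, 2.3, 0.0], [-0.5, 3.2, 0.0], [-0.6, 3.7, 0.0], [-0.7, 4.1, 0.0], [-0.7, 4.2, 0.0]]
end cmd [np.float64(689.6), np.float64(-64.8)] theta 12.425034999999998
```

Emit:
move_arm(fingers=[20, 20, 20, 20, 20, 20, 20, 20, 20, 20], travel=[[-4.8, 4.3, 0], [-7.8, 7.3, 0], [-10.6, 10.3, 0], [-13.2, 13.5, 0], [-15.7, 16.6, 0], [-18, 19.9, 0], [-20.1, 23.2, 0], [-22.1, 26.5, 0], [-24, 29.9, 0], [-25.7, 33.3, 0]], dr=[[0, 0, 0], [0, 0, 0], [0, 0, 0], [0, 0, 0], [0, 0, 0], [0, 0, 0], [0, 0, 0], [0, 0, 0], [0, 0, 0], [0, 0, 0]])

```text
clock: 20.45
position: [680.7, -93.2, 142.3]
ee_rot: [-0.0, 1.0, 0.0, -0.0]
contact_force: [-4.1, 1.8, 4.7]
gripper_width: 29.4
grasp_force: 59.5
```

Emit:
move_arm(fingers=[20, 20, 20, 20, 20, 20, 20, 20, 20, 20], travel=[[-1.5, 3.4, 0], [-2.8, 6.5, 0], [-3.9, 9.5, 0], [-4.9, 12.3, 0], [-5.7, 14.9, 0], [-6.3, 17.3, 0], [-6.9, 19.5, 0], [-7.4, 21.5, 0], [-7.7, 23.2, 0], [-8, 24.7, 0]], dr=[[0, 0, 0], [0, 0, 0], [0, 0, 0], [0, 0, 0], [0, 0, 0], [0, 0, 0], [0, 0, 0], [0, 0, 0], [0, 0, 0], [0, 0, 0]])

```text
clock: 21.45
position: [688.4, -68.9, 142.2]
ee_rot: [-0.0, 1.0, -0.0, -0.001]
contact_force: [-5.6, 0.8, 5.9]
gripper_width: 28.7
grasp_force: 59.7
```

Emit:
move_arm(fingers=[20, 20, 20, 20, 20, 20, 20, 20, 20, 20], travel=[[-0.2, 1.3, 0], [-0.4, 2.3, 0], [-0.5, 3.2, 0], [-0.6, 3.7, 0], [-0.7, 4.1, 0], [-0.7, 4.2, 0], [-0.7, 4.2, 0], [-0.7, 4.2, 0], [-0.7, 4.2, 0], [-0.7, 4.2, 0]], dr=[[0, 0, 0], [0, 0, 0], [0, 0, 0], [0, 0, 0], [0, 0, 0], [0, 0, 0], [0, 0, 0], [0, 0, 0], [0, 0, 0], [0, 0, 0]])

```text
clock: 22.45
position: [689.1, -65.0, 142.2]
ee_rot: [0.0, 1.0, -0.0, -0.001]
contact_force: [-4.5, 0.7, 4.2]
gripper_width: 28.9
grasp_force: 59.7
```

```bash
python3 look.py 12.42 top
```

```text
22.45 tcp th 12.422641688974041 r 99.50391209843401 28.921710499602003 [-4.5  0.7  4.2]
top table (np.float64(12.409999999999993), np.float32(0.61102796), np.float32(0.10012274)) clock after 22.5
```

Emit:
move_arm(fingers=[85, 85, 85, 85, 85, 85, 85, 85, 85, 85], travel=[[0, 0, 0], [0, 0, 0], [0, 0, 0], [0, 0, 0], [0, 0, 0], [0, 0, 0], [0, 0, 0], [0, 0, 0], [0, 0, 0], [0, 0, 0]], dr=[[0, 0, 0], [0, 0, 0], [0, 0, 0], [0, 0, 0], [0, 0, 0], [0, 0, 0], [0, 0, 0], [0, 0, 0], [0, 0, 0], [0, 0, 0]])

```text
clock: 23.5
position: [689.6, -64.7, 142.0]
ee_rot: [-0.0, 1.0, 0.0, 0.0]
contact_force: [0.6, -0.1, -0.1]
gripper_width: 85.0
grasp_force: 0.0
```

```bash
python3 look.py 12.42 top
```

```text
23.5 tcp th 12.42622660819662 r 100.00507434569458 85.0378889829854 [ 0.6 -0.1 -0.1]
top table (np.float64(12.419999999999993), np.float32(0.61587757), np.float32(0.100905925)) clock after 23.55
```

Emit:
move_arm(fingers=[85, 85, 85, 85, 85, 85, 85, 85, 85, 85], travel=[[0, 0, 0], [0, 0, 0], [0, 0, 0], [0, 0, 0], [0, 0, 0], [0, 0, 0], [0, 0, 0], [0, 0, 0], [0, 0, 0], [0, 0, 0]], dr=[[0, 0, 0], [0, 0, 0], [0, 0, 0], [0, 0, 0], [0, 0, 0], [0, 0, 0], [0, 0, 0], [0, 0, 0], [0, 0, 0], [0, 0, 0]])

```text
clock: 24.55
position: [689.6, -64.7, 142.0]
ee_rot: [-0.0, 1.0, 0.0, 0.0]
contact_force: [0.5, 0.4, 0.3]
gripper_width: 84.8
grasp_force: 0.0
```

```bash
python3 look.py 12.42 top
```

```text
24.55 tcp th 12.426345992104041 r 100.02885877600202 84.82770760451041 [0.5 0.4 0.3]
top table (np.float64(12.419999999999993), np.float32(0.6158551), np.float32(0.10167018)) clock after 24.6
```

Still. Retreat straight up.

Emit:
move_arm(fingers=[85, 85, 85, 85, 85, 85, 85, 85, 85, 85], travel=[[0, 0, -5], [0, 0, -14], [0, 0, -26], [0, 0, -40], [0, 0, -55], [0, 0, -70], [0, 0, -82], [0, 0, -91], [0, 0, -97], [0, 0, -100]], dr=[[0, 0, 0], [0, 0, 0], [0, 0, 0], [0, 0, 0], [0, 0, 0], [0, 0, 0], [0, 0, 0], [0, 0, 0], [0, 0, 0], [0, 0, 0]])

```text
clock: 25.6
position: [689.7, -64.7, 242.7]
ee_rot: [-0.0, 1.0, 0.0, 0.0]
contact_force: [-0.5, -0.3, -0.1]
gripper_width: 85.1
grasp_force: 0.0
```

Emit:
move_arm(fingers=[85, 85, 85, 85, 85, 85, 85, 85], travel=[[0, 0, 0], [0, 0, 0], [0, 0, 0], [0, 0, 0], [0, 0, 0], [0, 0, 0], [0, 0, 0], [0, 0, 0]], dr=[[0, 0, 0], [0, 0, 0], [0, 0, 0], [0, 0, 0], [0, 0, 0], [0, 0, 0], [0, 0, 0], [0, 0, 0]])

```text
clock: 26.4
position: [689.6, -64.7, 242.0]
ee_rot: [-0.0, 1.0, -0.0, -0.0]
contact_force: [-0.9, -0.3, -1.7]
gripper_width: 84.9
grasp_force: 0.0
```

```bash
python3 look.py 12.42 top; python3 look.py 12.42 side; python3 -c "
from bench import arm
print(arm.job_done())"
```

```text
26.4 tcp th 12.426086560508432 r 100.00006484789836 84.8600803115006 [-0.9 -0.3 -1.7]
top table (np.float64(12.429999999999993), np.float32(0.67594767), np.float32(0.07551612)) clock after 26.45
26.45 tcp th 12.426507184250832 r 99.99592151877957 85.21037479303742 [-0.1  0.5 -0.4]
side table (np.float64(12.429999999999993), np.float32(0.32491595), np.float32(0.07937813)) clock after 26.5
the job is handed in; nothing more can be done
None
```

Job handed in at 26.5 s: I released the table at about 1.05 rad/s, and it coasted for nearly 10 s with the open fingers following, within about 8 mm of centred on the handle by the camera fixes; I then caught it, stopped it and let go, and it is standing still with the arm clear above.

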